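# Set the soup tureen to keep warm

## Robot

A 6-joint arm with a two-finger parallel gripper is mounted at the origin on a cart in front of the work surface, level with it; the furniture and walls round the work are solid. World frame = base frame: x ahead of the robot, y to its left, z up, the work surface at z = 0. Lengths are in m, angles in rad, forces in N, time in s.
With the tool pointing down it reaches from about 0.25 to 0.775 m from the base axis. Payload 4 kg.
Tool frame: the origin (TCP) lies at the very end of the fingers, on their centre line; the grasp point (between the pads) lies 19 mm behind it; z points along the fingers, y is the line along which they close (so a half turn about z gives the same grasp; the last joint's range is limited). The gripper opens to 94 mm and grips with 3 to 60 N. Pads are 16 mm wide; open, the fingers measure 119 mm over their backs; the gripper's body (75 mm by 177 mm) begins 78 mm behind the grasp point.
Start: joints at [-0.103, 0.087, 1.371, -0, 1.684, -0.103], TCP at [0.55, -0, 0.206] pointing down, gripper open.
Joint ranges: [-3.1, 3.1], [-0.76, 2.03], [0.27, 2.55], [-1.08, 4.22], [0.17, 2.65], [-2.57, 2.57]. Speed limits (rad/s): [2.79, 2.79, 3.14, 3.14, 3.14, 3.14].

## Interface

Orientations are given as [roll, pitch, yaw] about the fixed x, y, z axes, in that order (R = Rz(yaw) Ry(pitch) Rx(roll)).
In Python, from bench import robot, vision gives the robot as it stands.
- The arm moves only by the shell command python3 -m crank 'ROWS'. ROWS is JSON, a list of rows, each a list of 3 entries, a list of its own where there are three numbers: the closure, from 0 (fully open) to 1 (shut), then the shift along the tool's x, y, z in m, then the turn, a rotation vector about the tool's x, y, z in degrees. A call has 1 to 8 rows; each row shifts and turns the commanded pose from where the row before left it, along the tool's axes as they then stand; what a row does not reach is not made up. A row lasts 1/10 s, in which the tool goes at most 50 mm and 8.59 degrees, less where a joint would pass 70% of its speed; a pose out of reach is approached as far as the arm can. A call with a gripper value outside its range is refused whole. The fingers move at their own pace and stop on an object; the grip force is fixed at half the most. Time passes only in rows, so rows that do not move let the fingers close. It gives the time, the measured TCP pose, the force, the opening and the grip force at its end, in the units of the state.
- robot.get_obs(): the state, without advancing time (a new reading comes with each control period).
- vision.snapshot(name): name is "scene" or "side" or "wrist"; returns a dict with "color" (400x640x3 uint8, red, green, blue), "z_map" (400x640 float32, m along the optical axis (not along the pixel's ray), 0 where there is no reading), "fx", "fy", "cx", "cy" (pixels), "R" (3x3) and "t" (3): a world point X has camera coordinates R X + t. Camera axes: x right, y down, z forward; pixel columns grow to the right and rows downward; lengths in m; the calibration is good to about 2 mm. A picture is of the moment at which its call begins.
- robot.close_job(): hands the job in; it is judged then, once.
The state is a dict: "time": time; "joint_positions": joint angles; "qvel": joint speeds; "joint_torque": joint torques, N m; "tool_pos": TCP position; "ee_rot": TCP orientation; "wrist_force": force on the tool from outside, world axes, zero at the start; "wrist_torque": the same for the moment, N m; "width": finger opening in m; "finger_force": force on a finger pad.
Only numpy, scipy, OpenCV 4.12 (cv2) and the standard library are available. Lean on these libraries where they do the work, as an engineer would, in place of code of your own. Each camera call takes 0.05 s, during which the arm holds its last target. There are 200 camera calls.

## Task

The soup tureen has been put down off-centre on the electric warming plate, crowding the dial. First push it across the glass with the fingers, without lifting it, tipping it or taking hold of its lid knob, until it stands in the middle of the heating ring. Then rest a fingertip lightly on the big flat dial and drag it round clockwise until its pointer has clicked into the stop at the long keep-warm mark; leave everything else where it is.

Things in the scene. Friction and masses are not known exactly. Their poses are not given: they have to be found in the camera images.
- warmer: electric warming plate, a flat aluminium box 225 mm deep (x), 380 mm wide (y), fixed to the worktop, top 55 mm above it. Origin under its centre at worktop height; own x points to its back, y to its left, z up. The left two thirds of the top is slick black glass with a thin pale ring of 92 mm radius, the right third a dark control strip with the dial. No lip stands on the top.
- ring_centre (a point): centre of the pale heating ring, on the glass, 55 mm above the worktop; it lies 68 mm to the left (+y) of the plate's centre, 198 mm from the dial's axis.
- dial_top (a point): centre of the dial's top face (fixed point on its upright axis), 64 mm above the worktop, 130 mm to the right (-y) of the plate's centre. The dial is a flat dark disc of 88 mm diameter (too wide for a gripper to span), standing 9 mm above the glass and 11 mm above the strip, with a knurled rim and a finely ribbed top with a bare metal disc of 21 mm radius in its middle.
- dial_shaft: the dial on its upright shaft; origin on the axis at worktop height. A spring cushions it: it begins to sink at 2.3 N and has sunk its full 4 mm at 8 N. Sinking does nothing else, but 5 to 8 N of pressing gives the fingertip the grip to turn the dial. Turning it out of a stop takes about 0.05 N m (about 2 N at the fingertip); its rubber has a friction of 0.8 to 1.2.
- dial (a joint): turn of the dial in rad, growing clockwise seen from above. Click stops every 0.524 rad (30 degrees): 0 (off) to 3.142, with end stops there; left alone it springs into the nearest stop. It starts in the stop at 0, 0.524 or 1.047 (seldom balanced between two of them). The pointer stands at the keep-warm mark at 1.571, the fourth stop counting off as the first.
- pointer (a point): outer end of the pale pointer line on the dial's top, 41 mm from the axis; turns with the dial. At joint value 0 it points to the plate's left (+y, to the ring), at 1.571 to the plate's back (+x).
- keep_warm_mark (a point): inner end of the long pale bar printed on the strip behind the dial, 55 mm from the dial's axis towards the plate's back (+x); the other six stops have only short dots.
- tureen: round ribbed stoneware tureen with a flat beech lid (fixed to it), 0.5 to 1 kg, standing loose on the glass. Origin at the centre of its underside, z up. Foot 65 mm in radius, body 72 mm, lid rim 78 mm in radius at 63 to 77 mm above its underside, lid knob 26 mm wide up to 100 mm. It starts 35 to 65 mm off the ring's centre, towards the dial.
- mug: grey mug, 84 mm wide, 91 mm high, loose, to be left alone. Origin under it.
- pepper_mill: turned wooden mill, 58 mm wide, 170 mm high, loose, to be left alone. Origin under it.
- teaspoon: metal teaspoon, 130 mm long, lying loose, to be left alone. Origin under its middle.
- lemon: yellow lemon, 78 mm long, 56 mm high, loose, to be left alone. Origin under it.

How it is judged:
On the way, in this order (a step that is already met when the one before it is completed fails the run):
1. the tureen stands in the middle of the heating ring (horizontal distance between tureen and ring_centre below 0.015 m and linear speed of tureen below 0.02 m/s and z of tureen in the frame of ring_centre between -0.004 and 0.004 m and angle between tureen's own z axis and vertical below 0.05 rad), for 0.3 s.
2. the dial sits in the keep-warm stop (value of joint dial between 1.47 and 1.67 rad and velocity of joint dial between -0.1 and 0.1 rad/s), for 0.3 s.
At the end, for the whole second after the job is handed in: the tureen stands flat and still on the glass, its centre within 15 mm of the ring's centre; the dial is at rest in the keep-warm stop (1.571 rad, within 0.1) (all of step 1 and all of step 2); the robot touches nothing.
It fails at once if the tureen is lifted off the glass (z of tureen in the frame of ring_centre above 0.01 m).
It fails at once if the tureen is tipped (angle between tureen's own z axis and vertical above 0.17 rad).
It fails at once if the tureen is held or dragged by its lid knob (horizontal distance between the grasp point and tureen below 0.035 m and contact force between the fingers and tureen above 1 N).
It fails at once if the dial is leaned on hard (over 45 N) instead of touched lightly (contact force between the fingers and dial_shaft above 45 N).
It fails at once if the mug, the mill, the teaspoon or the lemon is moved more than 25 mm (distance of any of mug, pepper_mill, teaspoon, lemon from where it was at the start of the episode above 0.025 m).
It also fails if it takes over 45 s, if anything falls off the work surface, if the arm or the gripper's body presses on something with over 40 N, if the wrist force passes 120 N, or if a joint passes its speed limit or range.

## Working session

There is one attempt and no reset: what is moved stays moved. The work goes in short steps, Python scripts to look and compute and a shell command to move; the robot and the scene stay as the last step left them, time stands still between calls to the robot, and variables do not carry over. Pictures are saved under pics/ and viewed, at most 10 in all, crops included, and the job is handed in when it is done.

```bash
mkdir -p pics; python3 - <<'E'
from bench import robot, vision
import cv2, numpy as np, pickle
o=robot.get_obs(); print(o['tool_pos'],o['ee_rot'],o['width'],o['wrist_force'])
for n in ['scene','side']:
    s=vision.snapshot(n); pickle.dump(s,open(f'{n}.pkl','wb'))
    cv2.imwrite(f'pics/{n}0.png',s['color'][:,:,::-1])
    print(n,s['fx'],s['cx'],s['cy'],-s['R'].T@s['t'])
E
```

```text
[5.49465704e-01 2.42978763e-05 2.04334308e-01] [-3.13946952e+00 -1.65776567e-04  1.57081541e+00] 0.09428664267175604 [ 0.0596133   0.11508388 -0.37279273]
scene 413.2632120470782 323.8965723517826 201.5110313183231 [ 0.25724947 -0.78632597  0.79913846]
side 458.9800110439432 323.49446020987364 208.25667776951462 [ 0.40458992 -0.86782931  0.73174514]
```

View pics/scene0.png

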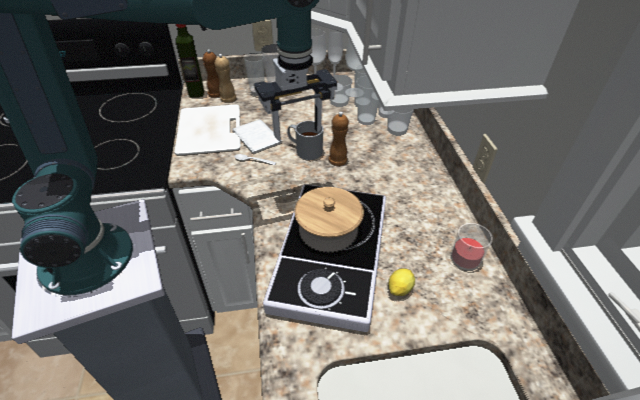

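View pics/side0.png

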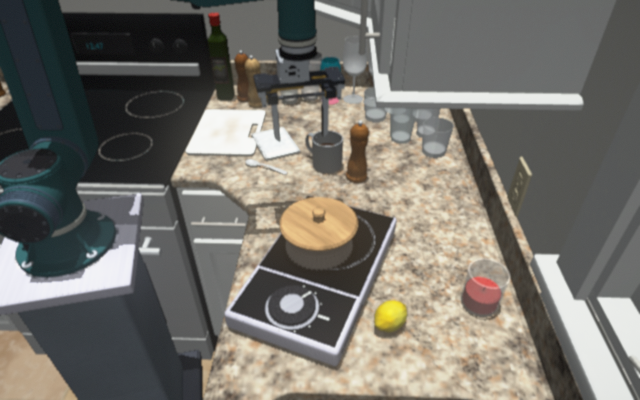

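The scene view shows the plate with the dial at about (321,287), the bar at (350,293), the lid at about (330,212), the ring emerging to the right, and the lemon at (401,281). The side view agrees. Next I'll get the metric positions.

```bash
cat > h.py <<'E'
import numpy as np, cv2
def cloud(s):
    h,w=s['z_map'].shape; v,u=np.mgrid[:h,:w]; z=s['z_map']
    c=np.stack([(u-s['cx'])*z/s['fx'],(v-s['cy'])*z/s['fy'],z],-1)
    P=(c-s['t'])@s['R']; P[z==0]=np.nan; return P
def plane(s,u,v,h):
    d=s['R'].T@np.array([(u-s['cx'])/s['fx'],(v-s['cy'])/s['fy'],1]); o=-s['R'].T@s['t']
    return o+d*(h-o[2])/d[2]
def circ(p):
    A=np.c_[2*p,np.ones(len(p))]; x=np.linalg.lstsq(A,(p**2).sum(1),rcond=None)[0]
    return x[:2],np.sqrt(x[2]+x[:2]@x[:2])
def biggest(m):
    n,l,st,_=cv2.connectedComponentsWithStats(m.astype(np.uint8)); return l==1+np.argmax(st[1:,4])
E
python3 - <<'E'
from h import *; import pickle
B={'scene':(250,180,400,340),'side':(215,190,410,370)}
for n,(u0,v0,u1,v1) in B.items():
    s=pickle.load(open(n+'.pkl','rb')); P=cloud(s); c=s['color'].astype(int)
    roi=np.zeros(P.shape[:2],bool); roi[v0:v1,u0:u1]=1
    lid=biggest(roi&(abs(P[...,2]-.132)<.006)); 
    e=cv2.minEnclosingCircle(P[lid][:,:2].astype(np.float32)); print(n,'lid',e,np.median(P[lid],0))
    top=biggest(roi&(abs(P[...,2]-.055)<.012))
    # fill under tureen/dial via hull
    r=cv2.minAreaRect(P[top][:,:2].astype(np.float32)); print('plate',r,np.median(P[top][:,2]))
    q={'scene':[(321,286),(350,293)],'side':[(291,303),(324,318)]}[n]
    print('dial',plane(s,*q[0],.064),'mark',plane(s,*q[1],.055), P[q[0][1],q[0][0]])
    for nm,m in {'lemon':roi|True}.items():
        y=biggest((c[...,0]>150)&(c[...,1]>130)&(c[...,2]<80)); print(nm,np.nanmean(P[y],0))
    im=s['color'][v0:v1,u0:u1,::-1]; cv2.imwrite(f'pics/{n}_c.png',cv2.resize(im,None,fx=3.2 if n=='scene' else 3,fy=3.2 if n=='scene' else 3,interpolation=cv2.INTER_CUBIC))
E
```

```text
scene lid ((0.5430082082748413, -0.1944069266319275), 0.07849256694316864) [ 0.53806029 -0.20333842  0.13049726]
plate ((0.5361658334732056, -0.22846773266792297), (0.38143864274024963, 0.2249746471643448), 54.978790283203125) 0.054607957492427917
dial [ 0.46307075 -0.33687832  0.064     ] mark [ 0.5143701  -0.37156461  0.055     ] [ 0.4628277  -0.33740908  0.06486813]
lemon [ 0.6222226  -0.38865333  0.04182637]
side lid ((0.5455003976821899, -0.1976589560508728), 0.07653375715017319) [ 0.54315771 -0.20541377  0.12855952]
plate ((0.5386294722557068, -0.23223373293876648), (0.380473792552948, 0.2239282876253128), 54.91304016113281) 0.052597729581071055
dial [ 0.46327788 -0.33751093  0.064     ] mark [ 0.51591152 -0.37664744  0.055     ] [ 0.46334517 -0.3369029   0.0632344 ]
lemon [ 0.63642255 -0.38785603  0.04509542]
```

View pics/scene_c.png

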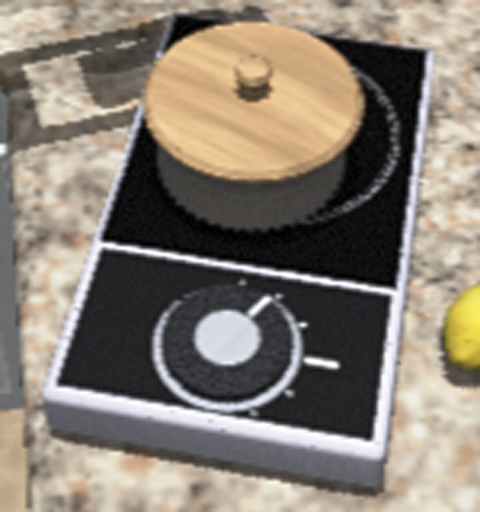

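Measurements from both cameras agree:

| Item | World position |
|---|---|
| Plate yaw | -35° |
| Dial axis | (0.463, -0.337) |
| Ring centre | (0.5765, -0.1745) |
| Tureen | (0.5443, -0.196), 38.7 mm off the ring centre |

The pointer is at stop 1 (0.524). I'll push with both open fingers cradling the lid rim, heading 33.7°. First I go behind the tureen and turn the tool.

```bash
python3 -m crank '[[0,[-0.042,-0.015,0],[0,0,0]],[0,[-0.042,-0.015,0],[0,0,0]],[0,[-0.042,-0.015,0],[0,0,0]],[0,[-0.042,-0.015,0],[0,0,0]],[0,[-0.042,-0.015,0],[0,0,0]],[0,[-0.042,-0.015,0],[0,0,0]],[0,[0,0,0],[0,0,0]]]'
python3 -m crank '[[0,[0,0,0],[0,0,8]],[0,[0,0,0],[0,0,8]],[0,[0,0,0],[0,0,8]],[0,[0,0,0],[0,0,8]],[0,[0,0,0],[0,0,8]],[0,[0,0,0],[0,0,8]],[0,[0,0,0],[0,0,8]],[0,[0,0,0],[0,0,0]]]'
```

```text
time: 0.8
tool_pos: [0.4577, -0.2563, 0.2046]
ee_rot: [-3.139, 0.001, 1.564]
wrist_force: [-0.5, 0.7, -0.8]
width: 0.094
finger_force: 0.0
time: 1.6
tool_pos: [0.4602, -0.251, 0.205]
ee_rot: [-3.141, -0.0, 0.595]
wrist_force: [0.0, 0.5, 0.4]
width: 0.0939
finger_force: 0.0
```

```bash
python3 -m crank '[[0,[0,0,0.035],[0,0,0]],[0,[0,0,0.035],[0,0,0]],[0,[0,0,0.034],[0,0,0]],[0,[0,0,0],[0,0,0]],[0,[0.008,0,0],[0,0,0]],[0,[0.008,0,0],[0,0,0]],[0,[0.006,0,0],[0,0,0]],[0,[0,0,0],[0,0,0]]]'
python3 -m crank '[[0,[0.004,0,0],[0,0,0]],[0,[0.004,0,0],[0,0,0]],[0,[0.004,0,0],[0,0,0]],[0,[0.004,0,0],[0,0,0]],[0,[0.004,0,0],[0,0,0]],[0,[0.004,0,0],[0,0,0]],[0,[0.004,0,0],[0,0,0]],[0,[0,0,0],[0,0,0]]]'
cat > look.py <<'E'
from h import *; from bench import vision; import sys
B={'scene':(250,180,400,340),'side':(215,190,410,370)}
for n in B:
    s=vision.snapshot(n); P=cloud(s); c=s['color'].astype(int); u0,v0,u1,v1=B[n]
    cv2.imwrite(f'pics/{n}_{sys.argv[1]}.png',s['color'][:,:,::-1])
    roi=np.zeros(P.shape[:2],bool); roi[v0:v1,u0:u1]=1
    wood=(c[...,0]-c[...,2]>50)
    lid=biggest(roi&wood&(abs(P[...,2]-.13)<.008)); p=P[lid][:,:2].astype(np.float32)
    hull=cv2.convexHull(p)[:,0]
    print(n,'lid minEnc',cv2.minEnclosingCircle(p),'hullfit',circ(hull.astype(float)))
E
python3 look.py a
```

```text
time: 2.4
tool_pos: [0.4801, -0.2396, 0.1034]
ee_rot: [3.138, -0.002, 0.595]
wrist_force: [0.4, 1.1, 0.6]
width: 0.0941
finger_force: 0.0
time: 3.2
tool_pos: [0.5021, -0.2237, 0.1015]
ee_rot: [3.141, -0.001, 0.594]
wrist_force: [-1.8, -1.9, 0.2]
width: 0.0944
finger_force: 0.6
scene lid minEnc ((0.6009964346885681, -0.2269963026046753), 0.047753918915987015) hullfit (array([ 0.58395426, -0.20899001]), np.float64(0.046179768307908806))
side lid minEnc ((0.5929751992225647, -0.20338720083236694), 0.06420761346817017) hullfit (array([ 0.58079412, -0.19826542]), np.float64(0.057783436069543774))
```

View pics/side_a.png

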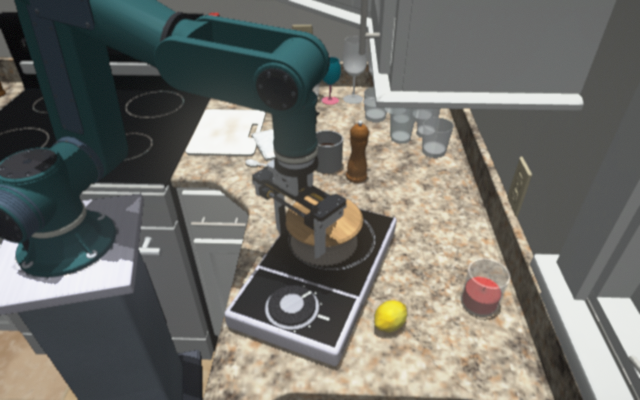

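The fingers cradle the lid rim at about (320,215) and the tureen has moved towards the ring without tipping. I'll push another 17 mm, back off and lift, then measure.

```bash
python3 -m crank '[[0,[0.004,0,0],[0,0,0]],[0,[0.004,0,0],[0,0,0]],[0,[0.004,0,0],[0,0,0]],[0,[0.003,0,0],[0,0,0]],[0,[0.002,0,0],[0,0,0]],[0,[0,0,0],[0,0,0]],[0,[0,0,0],[0,0,0]]]'
python3 -m crank '[[0,[-0.01,0,0],[0,0,0]],[0,[-0.03,0,0],[0,0,0]],[0,[-0.04,0,-0.03],[0,0,0]],[0,[-0.03,0,-0.04],[0,0,0]],[0,[-0.03,0,-0.04],[0,0,0]],[0,[-0.04,0,-0.02],[0,0,0]],[0,[-0.03,0,0],[0,0,0]],[0,[0,0,0],[0,0,0]]]'
python3 look.py b
```

```text
time: 4.0
tool_pos: [0.5159, -0.2143, 0.1015]
ee_rot: [3.142, -0.001, 0.594]
wrist_force: [-0.6, -0.9, 0.2]
width: 0.0941
finger_force: 0.5
time: 4.8
tool_pos: [0.3393, -0.334, 0.2329]
ee_rot: [3.138, 0.0, 0.589]
wrist_force: [0.2, 0.4, 0.0]
width: 0.0937
finger_force: 0.0
scene lid minEnc ((0.5702559351921082, -0.17582471668720245), 0.07849857211112976) hullfit (array([ 0.56953376, -0.1767755 ]), np.float64(0.07668633653143206))
side lid minEnc ((0.5714883804321289, -0.17895933985710144), 0.07842767983675003) hullfit (array([ 0.5714875 , -0.17959156]), np.float64(0.07735590353497537))
```

View pics/scene_b.png

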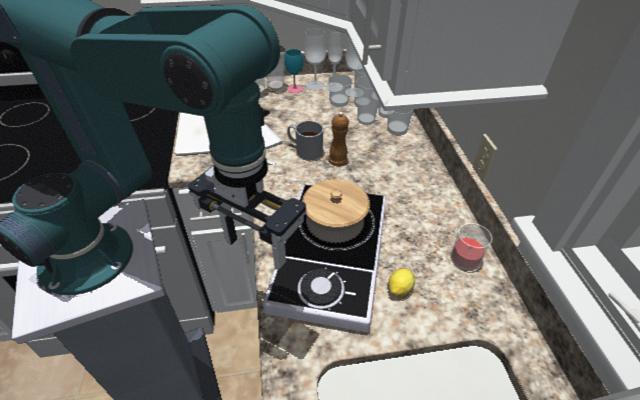

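The tureen is now about 6 mm from the ring centre in both views, lid at (336,205) and standing inside the ring. It is within tolerance, so I leave it. Next I close the fingers and go above the dial's ribbed band, with tool x pointing outward from the dial at r = 33 mm.

```bash
python3 -m crank '[[1,[0.034,0.018,0],[0,0,0]],[1,[0.034,0.018,0],[0,0,0]],[1,[0.034,0.018,0],[0,0,0]],[1,[0.032,0.017,0],[0,0,0]],[1,[0,0,0.045],[0,0,0]],[1,[0,0,0.045],[0,0,0]],[1,[0,0,0.045],[0,0,0]],[1,[0,0,0.02],[0,0,0]]]'
python3 -m crank '[[1,[0,0,0],[0,0,0]],[1,[0,0,0],[0,0,0]]]'
python3 -c "
from bench import robot
o=robot.get_obs();print(o['joint_positions'],o['wrist_force'])"
```

```text
time: 5.7
tool_pos: [0.4905, -0.3119, 0.0697]
ee_rot: [-3.131, 0.002, 0.596]
wrist_force: [0.4, -0.0, -0.5]
width: 0.0335
finger_force: 0.0
time: 5.9
tool_pos: [0.493, -0.315, 0.0763]
ee_rot: [-3.141, -0.0, 0.595]
wrist_force: [0.2, -0.1, 0.3]
width: 0.0176
finger_force: 0.0
[-6.65829939e-01  2.23489949e-01  1.47486013e+00  6.42426995e-04
  1.44388827e+00  3.10063660e-01] [ 0.15428064 -0.09193906  0.26473028]
```

```bash
python3 -m crank '[[1,[-0.004,0.001,0.003],[0,0,0]],[1,[0,0,0.003],[0,0,0]],[1,[0,0,0.003],[0,0,0]],[1,[0,0,0.003],[0,0,0]],[1,[0,0,0],[0,0,0]],[1,[0,0,0],[0,0,0]]]'
python3 -m crank '[[1,[0,0,0.002],[0,0,0]],[1,[0,0,0],[0,0,0]]]'
```

```text
time: 6.5
tool_pos: [0.4895, -0.319, 0.0645]
ee_rot: [-3.142, -0.0, 0.593]
wrist_force: [-0.2, 0.5, 0.2]
width: 0.0005
finger_force: 0.0
time: 6.7
tool_pos: [0.4898, -0.3191, 0.0629]
ee_rot: [3.141, -0.0, 0.593]
wrist_force: [-0.1, 0.1, 1.9]
width: 0.0003
finger_force: 1.0
```

```bash
python3 -m crank '[[1,[0,0,0.0015],[0,0,0]],[1,[0,0,0.0015],[0,0,0]],[1,[0,0,0],[0,0,0]]]'
```

```text
time: 7.0
tool_pos: [0.49, -0.3192, 0.0605]
ee_rot: [3.14, -0.001, 0.594]
wrist_force: [-0.4, 1.3, 5.6]
width: 0.0004
finger_force: 2.7
```

```bash
python3 -m crank '[[1,[-0.0002,0.0033,0.0005],[0,0,6]],[1,[-0.0002,0.0033,0],[0,0,6]],[1,[-0.0002,0.0033,0],[0,0,6]],[1,[-0.0002,0.0033,0],[0,0,6]],[1,[-0.0002,0.0033,0],[0,0,6]],[1,[0,0,0],[0,0,0]]]'
python3 - <<'E'
from bench import vision; import cv2
for n in ['scene','side']:
    s=vision.snapshot(n); cv2.imwrite(f'pics/{n}_d.png',s['color'][:,:,::-1])
a=cv2.imread('pics/scene_d.png')[240:340,250:400]; b=cv2.imread('pics/side_d.png')[260:360,225:375]
cv2.imwrite('pics/d.png',cv2.resize(cv2.hconcat([a,b]),None,fx=2.6,fy=2.6,interpolation=cv2.INTER_CUBIC))
E
```

```text
time: 7.6
tool_pos: [0.4951, -0.335, 0.0602]
ee_rot: [3.141, -0.001, 0.068]
wrist_force: [-0.4, 1.3, 6.7]
width: 0.0006
finger_force: 3.1
```

View pics/d.png

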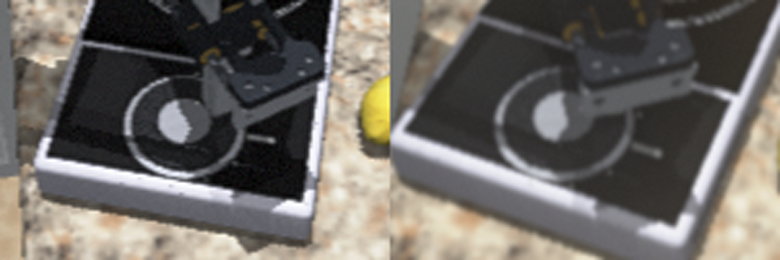

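The pointer is hidden under the gripper and the fingertip sits on the ribbed band as planned. I'll turn another 30°, lift and look.

```bash
python3 -m crank '[[1,[-0.0002,0.0033,0],[0,0,6]],[1,[-0.0002,0.0033,0],[0,0,6]],[1,[-0.0002,0.0033,0],[0,0,6]],[1,[-0.0002,0.0033,0],[0,0,6]],[1,[-0.0002,0.0033,0],[0,0,6]],[1,[0,0,0],[0,0,0]]]'
python3 -m crank '[[1,[0,0,-0.005],[0,0,0]],[1,[0,0,-0.01],[0,0,0]],[1,[0,0,-0.045],[0,0,0]],[1,[0,0,-0.045],[0,0,0]],[1,[-0.045,0.02,0],[0,0,0]],[1,[-0.045,0.02,0],[0,0,0]],[1,[-0.045,0.02,0],[0,0,0]],[1,[0,0,0],[0,0,0]]]'
python3 look.py e; python3 - <<'E'
import cv2
a=cv2.imread('pics/scene_e.png')[180:340,250:400]; b=cv2.imread('pics/side_e.png')[200:360,225:375]
cv2.imwrite('pics/e.png',cv2.resize(cv2.hconcat([a,b]),None,fx=2.6,fy=2.6,interpolation=cv2.INTER_CUBIC))
E
```

```text
time: 8.3
tool_pos: [0.4915, -0.3507, 0.0601]
ee_rot: [-3.141, -0.001, -0.456]
wrist_force: [-1.3, 2.5, 5.6]
width: 0.0006
finger_force: 3.1
time: 9.1
tool_pos: [0.3392, -0.3445, 0.1636]
ee_rot: [3.141, 0.003, -0.458]
wrist_force: [0.3, 0.1, 0.3]
width: 0.0004
finger_force: 0.0
scene lid minEnc ((0.56990647315979, -0.1763053983449936), 0.07787898182868958) hullfit (array([ 0.56940989, -0.1768829 ]), np.float64(0.0767185541592954))
side lid minEnc ((0.5716173052787781, -0.17826029658317566), 0.0793907567858696) hullfit (array([ 0.57150485, -0.17914036]), np.float64(0.07757290477938437))
```

View pics/e.png

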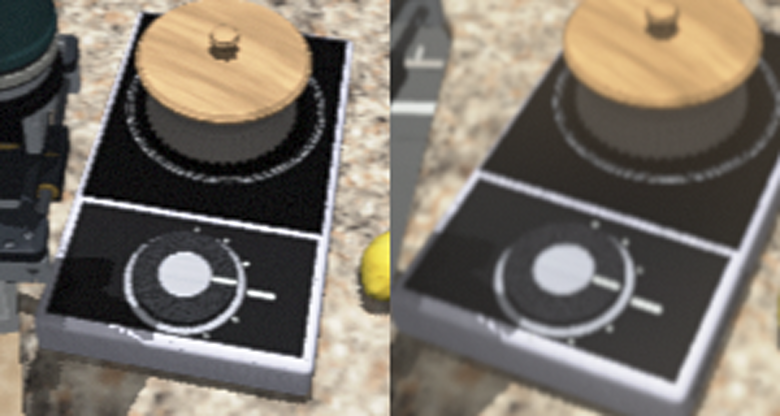

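The pointer lines up with the keep-warm bar in both views (about (240,287) left, (625,290) right). The tureen stands inside the ring and has not moved, and the arm is clear of everything.

```bash
python3 -m crank '[[1,[0,0,0],[0,0,0]],[1,[0,0,0],[0,0,0]]]'; python3 -c "
from bench import robot
print(robot.close_job())"
```

```text
time: 9.4
tool_pos: [0.3451, -0.3455, 0.1641]
ee_rot: [-3.141, -0.001, -0.452]
wrist_force: [-0.1, -0.3, 0.0]
width: 0.0004
finger_force: 0.0
the job is handed in; nothing more can be done
None
```

The job is handed in, though no verdict came back: the tureen stands about 6 mm from the ring's centre, the dial's pointer lines up with the keep-warm mark, and the arm touches nothing.

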